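# Load the drain rack, then jack it up and hold it tilted

### The arm

A 7-joint arm with a two-finger parallel gripper is mounted at the origin on the work surface. World frame = base frame: x ahead of the robot, y to its left, z up, the work surface at z = 0. Lengths are in m, angles in rad, forces in N, time in s.
With the tool pointing down it reaches from about 0.4 to 0.875 m from the base axis. Payload 19.3 kg.
Tool frame: the origin (TCP) lies midway between the tips of the shut fingers; the grasp point (between the pads) lies 19 mm behind it; z points along the fingers, y is the line along which they close (so a half turn about z gives the same grasp; the last joint's range is limited). The gripper opens to 85 mm and grips with 20 to 120 N. Pads are 22 mm wide; open, the fingers measure 114 mm over their backs; the gripper's body (76 mm by 85 mm) begins 54 mm behind the grasp point. The pads swing forward as they close: fully open they stand 13 mm farther back than shut.
Start: joints at [1.102, 0.521, -0.036, 1.599, 0.021, 1.021, -0.113], TCP at [0.243, -0.576, 0.231] pointing down, gripper open.
Joint ranges: [-2.91, 2.91], [-0.3, 2.13], [-1.5, 1.42], [0.17, 2.43], [-1.26, 4.41], [0.16, 1.93], [-2.52, 2.52]. Speed limits (rad/s): [1.89, 1.89, 2.39, 2.39, 3.01, 3.01, 3.01].

### API

Orientations are given as [roll, pitch, yaw] about the fixed x, y, z axes, in that order (R = Rz(yaw) Ry(pitch) Rx(roll)).
In Python, from workcell import bot, eyes, observe gives the robot as it stands (bot), with the cameras (eyes) and the readings as plain functions.
- The arm moves only by the shell command python3 nudge.py FILE [FORCE], which reads ROWS from the file FILE. ROWS is one flat JSON list of numbers that holds 1 to 5 rows one after another, with no inner brackets; each row has 7 numbers: the finger opening in m, then dx, dy, dz in m, then a rotation vector rx, ry, rz in rad; each row is the pose to reach, as a shift and turn from the pose commanded when the command began, along the tool's axes at that moment; what a row does not reach only later rows make up. A row lasts 1/8 s, in which the tool goes at most 0.0625 m and 0.188 rad, less where a joint would pass 70% of its speed; a pose out of reach is approached as far as the arm can. The fingers move at their own pace and stop on an object; FORCE is the grip in N (left out, the last holds). Time passes only in rows, so rows that do not move let the fingers close. It prints the time, the measured TCP pose, the force, the opening and the grip force at its end. Input that does not fit is refused with a message, and nothing moves.
- observe(): the state, without advancing time (a new reading comes with each control period).
- eyes.grab_frame(name): name is "side" or "top" or "wrist"; returns the picture (480x640x3 uint8, blue, green, red); there is no depth.
- eyes.calibration(name): a dict with "vfov" (degrees; the focal length in pixels is half the picture's height over the tangent of half this angle, whatever the lens; pixels are square), "cx", "cy" (the principal point, pixels), "eye" and "attitude" of the camera in the world. Camera axes: x right, y down, z forward; pixel columns grow to the right and rows downward; lengths in m; the calibration is good to about 2 mm. A picture is of the moment at which its call begins: read the wrist's pose just before it. calibration takes no time and is no camera call; for the wrist camera it gives the pose at the moment of the call.
- bot.job_done(): hands the job in; it is judged then, once.
The state is a dict: "clock": time; "qpos": joint angles; "qd": joint speeds; "joint_efforts": joint torques, N m; "position": TCP position; "tool_rot": TCP orientation; "force": force on the tool from outside, world axes, zero at the start; "moment": the same for the moment, N m; "grip_width": finger opening in m; "finger_force": force on a finger pad.
Only numpy, scipy, OpenCV 4.12 (cv2) and the standard library are available. Lean on these libraries where they do the work, as an engineer would, in place of code of your own. Each camera call takes 0.05 s, during which the arm holds its last target. There are 200 camera calls.

### The job

Move the white plate from the wash stand into the empty middle slot of the drain rack, standing on its long edge like its neighbours and fully down, and let go of it. Then set the jack flat on the bench with its saddle centred under the marked lift pad of the rack and let go of it, press the pump handle all the way down once as a trial lift and let it come fully up again, then press it all the way down a second time and finish while still holding it down, the rack tilted up on the jack alone. Leave the other plates standing in their slots and do not push the other things on the bench about.

Things in the scene. Friction and masses are not known exactly. Their poses are not given: they have to be found in the camera images.
- plate: the plate to move: white, 90 mm long (its x), 8 mm thick (its y), 80 mm high (its z), about 80 g. Starts standing on its long edge in the wash stand. Origin at the middle of its lower long edge
- plate_a: identical plate already standing in the rack's slot at the -y end (rack axes), to be left there; origin at the middle of its lower edge
- plate_b: identical plate already standing in the rack's slot at the +y end, to be left there; origin at the middle of its lower edge
- stand: wash stand, a fixed grey block 120 (x) x 60 (y) x 10 mm with two rails along x, 29 mm high, that leave one slot 11.5 mm wide with a flared mouth 21 mm wide; its slot floor is 10 mm above the bench. Origin at the centre of its underside
- rack: drain rack, fixed: aluminium frame 160 (x) x 150 (y) mm, grey tray hinged on it along y at x = 70, z = 62 mm. Tray floor 70 mm above the bench, from x = -75 to 75 mm; stop 8 mm high at x = 59 mm. A steel tab 44 mm wide reaches from the tray's -x end to x = -145 mm, its top 69 mm above the bench, nothing under it. Origin: centre of the frame's underside
- slot_mid (a point): centre of the floor of the empty middle slot of the tray. Slots run along x, are 11.5 mm wide and 20 mm deep, above that flare over 9 mm to a mouth 21 mm wide, 100 mm long, 45 mm apart along y. Axes as the rack's while the tray is down
- slot_a (a point): the same point of the slot of plate_a
- slot_b (a point): the same point of the slot of plate_b
- lift_pad (a point): the marked lift point: centre of the lower face of the round pad (18 mm across) under the tab, 57 mm above the bench with the tray down, at x = -125 mm, y = 0 of the rack. On top of the tab, right above it, stands a round boss 18 mm across with a small dark dot
- tray (a joint): tilt of the tray (rad): 0 resting level, grows as the tab end is lifted; about 0.11 with the handle fully down. The tray weighs 1 kg and falls back by itself
- jack: the jack, loose, about 0.9 kg. Sole 64 mm wide (y), 8 mm thick, x = -160 to 130 mm. At x = 0 a grey housing 40 (x) x 36 (y) mm, top 85 mm above the bench: grip it across y. Saddle 100 mm ahead (+x), handle behind (-x). It slides in below the tab along the rack's +x, jack x along rack x. Origin: under the housing's centre, on the sole's underside
- saddle_top (a point): centre of the top of the saddle, a steel disc 38 mm across and 7 mm thick on the jack at x = 100 mm; 48 mm above the bench with the handle up (9 mm below the pad) and 78 mm with it fully down
- handle_bar (a point): middle of the grey cross bar at the end of the pump handle, a round bar 20 mm thick and 76 mm long along the jack's y; push it down from above. It turns at 120 mm radius about a pivot at x = -20 mm, z = 60 mm of the jack; bar centre at x = -125 mm, z = 118 mm when up and x = -140 mm, z = 60 mm when fully down
- handle (a joint): pump handle (rad): 0 up, 0.5 fully down (a stop). A spring brings it back up when let go; holding it down under load takes about 8 to 11 N on the bar. The saddle rises 60 mm per rad
- beaker: glass beaker, 68 mm across, 85 mm tall; origin at the centre of its underside. To be left alone
- wash_bottle: clear capped bottle, 64 mm across, 120 mm tall; origin at the centre of its underside. To be left alone
- petri_dish: closed clear dish, 62 mm across, 18 mm high; origin at the centre of its underside. To be left alone
- tip_box: orange box with clear lid, 87 x 122 x 63 mm high; origin at the centre of its underside. To be left alone
- marker: green marker pen, 14 mm thick, about 130 mm long, lying along its x axis; origin at its underside. To be left alone
- forceps: steel forceps, 130 mm long lying along their x axis, 8 mm high; origin at their underside. To be left alone

How it is judged:
By the outcome, as a careful person would: the job done as asked, in the order asked, and still so for the second after the job is handed in, while the arm keeps its last pose, push and grip.
It also fails if it takes over 72 s, if anything falls off the work surface, if the arm or the gripper's body presses on something with over 40 N, if the wrist force passes 120 N, or if a joint passes its speed limit or range.

## Working session

There is one attempt and no reset: what is moved stays moved. The work goes in short steps, Python scripts to look and compute and a shell command to move; the robot and the scene stay as the last step left them, time stands still between calls to the robot, and variables do not carry over. Pictures are saved under pics/ and viewed, at most 10 in all, crops included, and the job is handed in when it is done.

```bash
ls; mkdir -p pics
python3 - <<'E'
from workcell import bot, eyes, observe
import cv2
print(observe())
for n in ("side","top","wrist"):
    print(n,eyes.calibration(n)); f=eyes.grab_frame(n); cv2.imwrite(f"pics/{n}0.png",f)
E
```

```text
nudge.py
pics
workcell.py
{'clock': 0.0, 'qpos': array([ 1.10179953,  0.52202593, -0.03634611,  1.60000471,  0.02120633,
        1.02112192, -0.11277517]), 'qd': array([-3.88475742e-04,  1.39613432e-03,  1.94089192e-03, -6.04484064e-04,
       -4.21017698e-05, -5.54620899e-04,  2.02929798e-03]), 'joint_efforts': array([ 3.87241471e-04, -9.27129936e+01,  1.97998300e+00, -3.69930625e+01,
        1.77989923e-02,  8.24909192e-03, -5.30180409e-05]), 'position': array([ 0.24253211, -0.57564664,  0.23071929]), 'tool_rot': array([-3.14042080e+00,  8.09990167e-05,  3.98831169e-01]), 'force': array([0.92041563, 0.12135338, 0.24155677]), 'moment': array([ 0.00817482,  0.0280216 , -0.07636865]), 'finger_force': 0.0, 'grip_width': 0.08513542666133728}
side {'vfov': 55.66673499760706, 'cx': 320.375850906866, 'cy': 235.0166425116781, 'eye': array([0.01687881, 0.49197024, 0.67652683]), 'attitude': array([-2.20999573, -0.00496155, -2.36356664])}
top {'vfov': 49.69107456785373, 'cx': 311.85737896393977, 'cy': 244.20715219207702, 'eye': array([ 0.45353967, -0.05205795,  1.36414945]), 'attitude': array([-3.06003073, -0.01718705, -1.54764661])}
wrist {'vfov': 65.89670149874355, 'cx': 324.0660454417229, 'cy': 238.81708836009054, 'eye': array([ 0.31589859, -0.54577849,  0.37288499]), 'attitude': array([ 2.82807889e+00,  1.89836589e-03, -1.17324556e+00])}
```

View pics/top0.png

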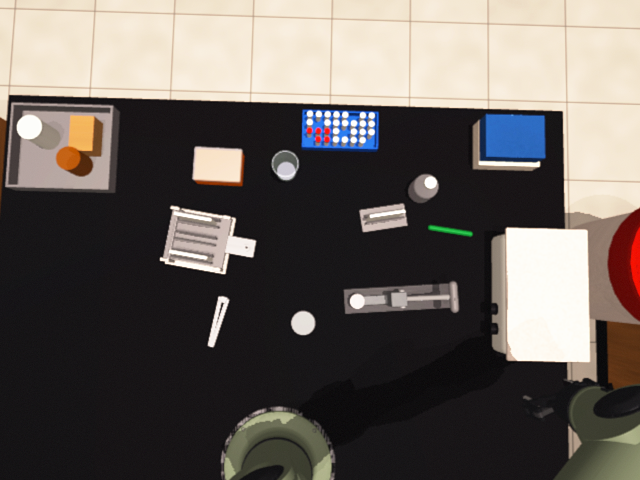

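View pics/side0.png

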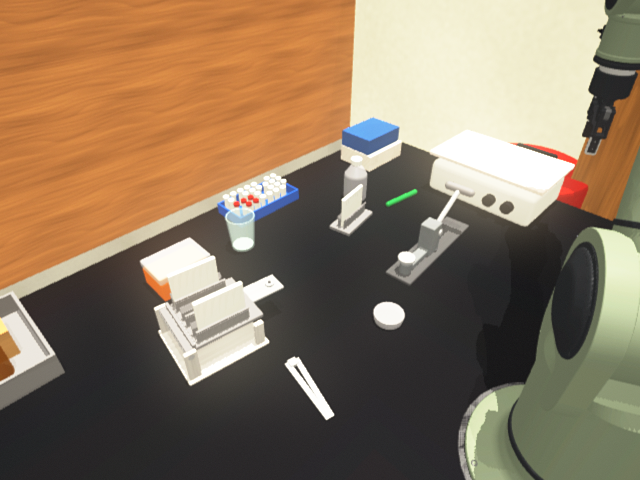

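Top view: rack around (200,240) with its tab at (242,246), stand and plate at (384,217), jack with saddle (357,301) and bar (454,297). The side view shows the same layout. Next I'll enlarge both views.

```bash
cat > h.py <<'E'
import numpy as np, cv2
from scipy.spatial.transform import Rotation as R
from scipy.optimize import least_squares
from workcell import bot, eyes, observe
def K(c): return 240/np.tan(np.radians(c["vfov"])/2)
def ray(c,p):
    d=np.array([(p[0]-c["cx"])/K(c),(p[1]-c["cy"])/K(c),1.])
    return R.from_euler("xyz",c["attitude"]).apply(d)
def atz(c,p,z):
    d=ray(c,p); return c["eye"]+d*(z-c["eye"][2])/d[2]
def proj(c,X):
    v=R.from_euler("xyz",c["attitude"]).inv().apply(np.asarray(X)-c["eye"])
    return np.stack([c["cx"]+K(c)*v[...,0]/v[...,2],c["cy"]+K(c)*v[...,1]/v[...,2]],-1)
def tri(obs):  # [(cal,pix)...] -> point, residual px
    f=lambda X:np.concatenate([proj(c,X)-p for c,p in obs])
    s=least_squares(f,[.5,0,.05]); return s.x,np.abs(s.fun).max()
def crop(im,x0,y0,w,h,k): return cv2.resize(im[y0:y0+h,x0:x0+w],None,fx=k,fy=k,interpolation=cv2.INTER_CUBIC)
def tool(dst):  # world displacement -> tool axes
    s=observe(); return R.from_euler("xyz",s["tool_rot"]).inv().apply(np.asarray(dst))
E
python3 - <<'E'
from h import *
t=cv2.imread("pics/top0.png");s=cv2.imread("pics/side0.png")
o=np.zeros((600,800,3),np.uint8)
def put(c,x,y): o[y:y+c.shape[0],x:x+c.shape[1]]=c[:600-y,:800-x]
put(crop(t,155,200,110,80,4),0,0)      # 440x320
put(crop(t,350,195,70,50,5),445,0)     # 350x250
put(crop(t,335,275,135,50,4),0,325)   # 540x200
cv2.imwrite("pics/c1.png",o)
o[:]=0
put(crop(s,145,245,145,140,3),0,0)   #435x420
put(crop(s,380,180,100,105,3.5),440,0)  #350x367
put(crop(s,320,175,60,65,3.5),440,370)  #210x227
cv2.imwrite("pics/c2.png",o)
E
```

```text
(no output)
```

View pics/c1.png

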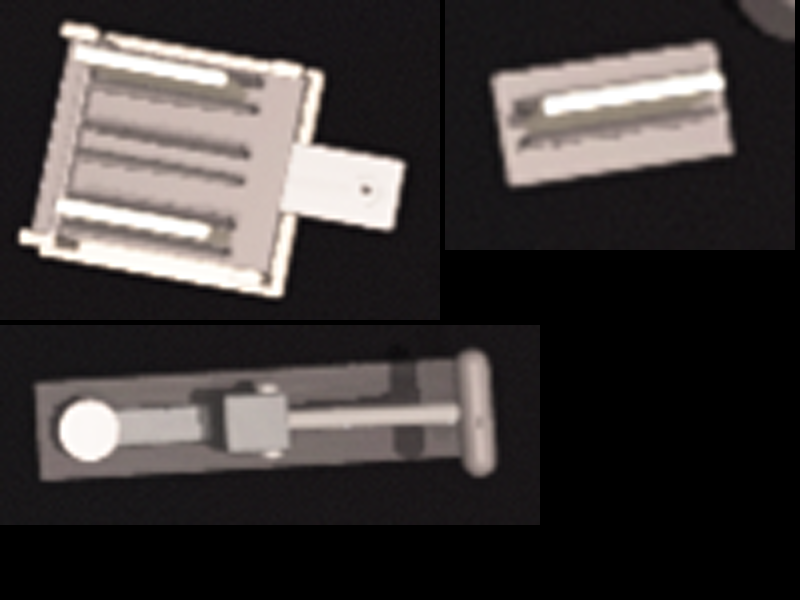

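View pics/c2.png

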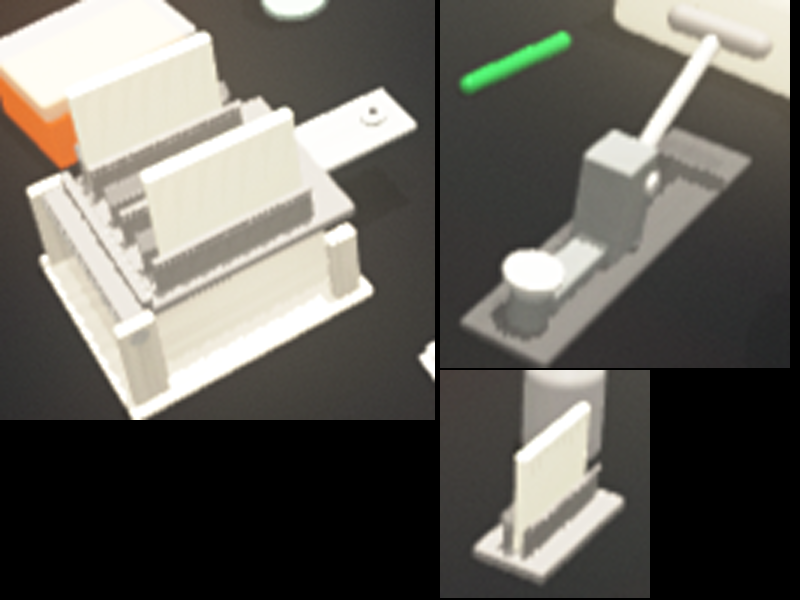

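The crops show the stand plate's top edge, the saddle disc, the housing top, the bar, the boss dot and the top edges of both rack plates clearly. Now I'll triangulate them.

Run:
```python
from h import *
T=eyes.calibration("top");S=eyes.calibration("side")
P={"pl_1":[(369.6,215.8),(341.9,199.8)],"pl_2":[(405,211.2),(361.9,184.6)],
"saddle":[(356.9,300.9),(406.2,256.8)],"bar":[(453.9,296.4),(459.9,188.2)],"hous":[(398.9,299.1),(431.5,223.3)],
"boss":[(245.9,246.9),(268.7,281.7)],
"up1":[(172.9,212.1),(168,277)],"up2":[(211.6,218.9),(214.7,257)],"lo1":[(170.1,250.9),(192.3,303)],"lo2":[(207.1,257.6),(242,282)]}
for k,(a,b) in P.items():
    X,r=tri([(T,a),(S,b)]); print(k,X.round(4),round(r,1))
```

```text
pl_1 [ 0.6333 -0.213   0.0882] 0.3
pl_2 [ 0.6463 -0.3016  0.0887] 0.1
saddle [ 0.4206 -0.1895  0.0467] 0.0
bar [ 0.4381 -0.4157  0.1178] 0.2
hous [ 0.4282 -0.2895  0.0826] 0.0
boss [0.5486 0.0922 0.0734] 0.1
up1 [0.6197 0.2564 0.1453] 1.1
up2 [0.6071 0.1666 0.1451] 0.3
lo1 [0.5303 0.2616 0.1486] 0.4
lo2 [0.5157 0.1737 0.1469] 0.2
```

```bash
cat >> h.py <<'E'
def go(x,y,z,yaw):
    s=observe(); A=R.from_euler("xyz",s["tool_rot"]); B=R.from_euler("xyz",[np.pi,0,yaw])
    print(s["clock"].__round__(2),"shift",A.inv().apply(np.array([x,y,z])-s["position"]).round(4),"rotvec",(A.inv()*B).as_rotvec().round(3))
E
python3 -c "
from h import *
go(.6398,-.2573,.2,1.717)"
```

```text
0.15 shift [ 0.4897 -0.1392  0.0309] rotvec [-1.000e-03 -1.000e-03 -1.318e+00]
```

```bash
echo '[0.045, 0.06, -0.017, 0, 0, 0, -0.165, 0.045, 0.12, -0.034, 0, 0, 0, -0.33, 0.045, 0.18, -0.052, 0.01, 0, 0, -0.495, 0.045, 0.24, -0.07, 0.015, 0, 0, -0.66, 0.045, 0.3, -0.087, 0.02, 0, 0, -0.825]' > next.json && python3 nudge.py next.json 40
python3 -c "
from h import *
go(.6398,-.2573,.2,1.717)"
```

```text
clock: 0.78
position: [0.4856, -0.3787, 0.2112]
tool_rot: [-3.142, 0.0, 1.229]
force: [0.6, -1.3, 0.5]
grip_width: 0.045
finger_force: 0.0
0.78 shift [0.1661 0.1046 0.0112] rotvec [-0.     0.    -0.488]
```

```bash
echo '[0.04, 0.05, 0.031, 0.003, 0, 0, -0.165, 0.04, 0.1, 0.062, 0.006, 0, 0, -0.33, 0.04, 0.15, 0.094, 0.009, 0, 0, -0.488, 0.04, 0.1661, 0.1046, 0.0112, 0, 0, -0.488, 0.04, 0.1661, 0.1046, 0.0112, 0, 0, -0.488]' > next.json && python3 nudge.py next.json
python3 - <<'E'
from h import *
go(.6398,-.2573,.2,1.717)
c=eyes.calibration("wrist");f=eyes.grab_frame("wrist");cv2.imwrite("pics/w1.png",f)
np.save("w1.npy",np.r_[c["eye"],c["attitude"]])
print(c["eye"],c["attitude"],proj(c,np.array([[.6333,-.213,.09],[.6463,-.3016,.09]])))
E
```

```text
clock: 1.4
position: [0.6396, -0.2584, 0.1994]
tool_rot: [-3.141, -0.001, 1.713]
force: [0.3, -0.8, 0.4]
grip_width: 0.0402
finger_force: 0.0
1.4 shift [ 0.001   0.0003 -0.0006] rotvec [-0.001 -0.001 -0.004]
[ 0.62956598 -0.18120072  0.34156499] [2.83138162 0.00296344 0.14055296] [[324.04809955 170.03572394]
 [324.66524736 290.96505683]]
```

View pics/w1.png

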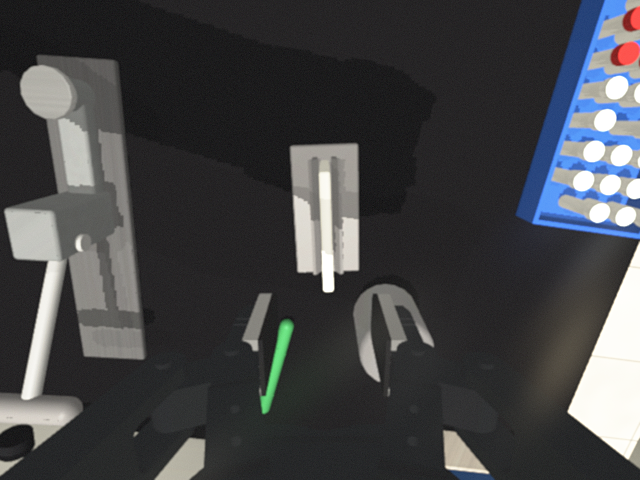

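The plate's top edge runs from (325,163) to (328,290), between the open fingers. That puts its centre about 1 mm further in +x and its yaw about 0.018 higher than I had. Now descending to grip.

```bash
python3 -c "
from h import *
go(.6410,-.2565,.057,1.733)"
```

```text
1.45 shift [0.0031 0.0029 0.1427] rotvec [-0.001  0.    -0.022]
```

```bash
echo '[0.04, 0.002, 0.002, 0.05, 0, 0, -0.02, 0.04, 0.002, 0.002, 0.1, 0, 0, -0.02, 0.04, 0.002, 0.002, 0.13, 0, 0, -0.02, 0.04, 0.002, 0.002, 0.1425, 0, 0, -0.02, 0.04, 0.002, 0.002, 0.1425, 0, 0, -0.02]' > next.json && python3 nudge.py next.json
echo '[0.0, 0, 0, 0, 0, 0, 0, 0.0, 0, 0, 0, 0, 0, 0, 0.0, 0, 0, 0, 0, 0, 0, 0.0, 0, 0, 0, 0, 0, 0]' > next.json && python3 nudge.py next.json 40
python3 -c "
from h import *
go(.6410,-.2565,.057,1.733)"
```

```text
clock: 2.08
position: [0.6404, -0.2582, 0.0579]
tool_rot: [-3.141, 0.0, 1.73]
force: [0.2, -0.5, 0.4]
grip_width: 0.0399
finger_force: 0.0
clock: 2.58
position: [0.6415, -0.2576, 0.0592]
tool_rot: [3.14, 0.001, 1.732]
force: [-2.1, -0.7, 6.7]
grip_width: 0.0076
finger_force: 39.9
2.58 shift [ 0.0012 -0.0003  0.0022] rotvec [ 0.002  0.001 -0.001]
```

```bash
echo '[0.0, 0, 0, -0.03, 0, 0, 0, 0.0, 0, 0, -0.08, 0, 0, 0, 0.0, 0, 0, -0.13, 0, 0, 0, 0.0, 0, 0, -0.18, 0, 0, 0, 0.0, 0, 0, -0.2, 0, 0, 0]' > next.json && python3 nudge.py next.json
python3 -c "
from h import *
go(.568,.2146,.255,1.42)"
```

```text
clock: 3.2
position: [0.6417, -0.2574, 0.2619]
tool_rot: [3.138, 0.002, 1.732]
force: [0.1, 0.7, -1.8]
grip_width: 0.0076
finger_force: 39.2
3.2 shift [0.4778 0.0028 0.0058] rotvec [0.004 0.002 0.312]
```

```bash
echo '[0.0, 0.055, 0, 0, 0, 0, 0.04, 0.0, 0.11, 0, 0, 0, 0, 0.08, 0.0, 0.165, 0.001, 0, 0, 0, 0.12, 0.0, 0.22, 0.001, 0, 0, 0, 0.16, 0.0, 0.275, 0.001, 0, 0, 0, 0.2]' > next.json && python3 nudge.py next.json
echo '[0.0, 0.054, -0.011, 0, 0, 0, 0.04, 0.0, 0.108, -0.022, 0, 0, 0, 0.08, 0.0, 0.16, -0.033, 0.002, 0, 0, 0.112, 0.0, 0.197, -0.0395, 0.003, 0, 0, 0.112, 0.0, 0.197, -0.0395, 0.003, 0, 0, 0.112]' > next.json && python3 nudge.py next.json
python3 - <<'E'
from h import *
go(.568,.2146,.255,1.42)
c=eyes.calibration("wrist");f=eyes.grab_frame("wrist");cv2.imwrite("pics/w2.png",f)
np.save("w2.npy",np.r_[c["eye"],c["attitude"]])
go(.568,.2146,.255,1.42)
E
```

```text
clock: 3.82
position: [0.5974, 0.016, 0.2585]
tool_rot: [3.14, 0.0, 1.53]
force: [0.5, -0.5, -0.4]
grip_width: 0.0076
finger_force: 39.2
clock: 4.45
position: [0.5649, 0.2162, 0.2553]
tool_rot: [3.141, -0.002, 1.424]
force: [-0.7, -0.6, -0.3]
grip_width: 0.0074
finger_force: 39.2
4.45 shift [-0.0011  0.0033  0.0003] rotvec [ 0.    -0.002  0.004]
4.5 shift [0.001  0.0023 0.0002] rotvec [ 0.    -0.     0.002]
```

View pics/w2.png

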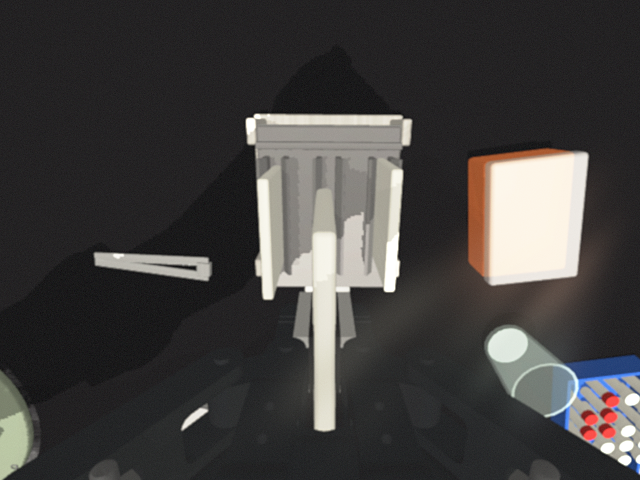

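The held plate hangs straight, with its lower far corner near (325,190). The left neighbour's top edge is at u≈268 and the right one's at u≈394. I'll enlarge the slot area.

Run:
```python
from h import *
f=cv2.imread("pics/w2.png");cv2.imwrite("pics/w2c.png",crop(f,240,140,180,170,3.5))
```

```text
(no output)
```

View pics/w2c.png

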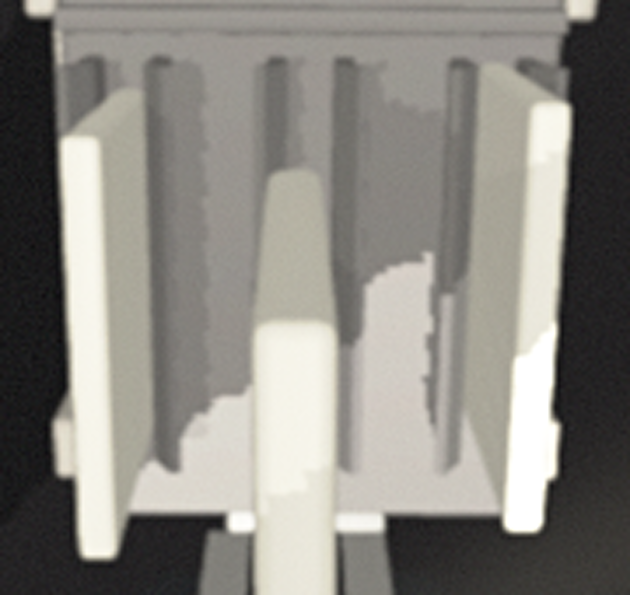

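Run:
```python
from h import *
v=np.load("w2.npy");c=dict(eyes.calibration("wrist"),eye=v[:3],attitude=v[3:])
q=lambda u,w:(240+u/3.5-.36,140+w/3.5-.36)
def P(n,u,w,z): X=atz(c,q(u,w),z);print(n,X.round(4));return X
P("L+x",80,137,.15);P("L-x",97,555,.15);P("R+x",550,103,.15);P("R-x",523,528,.15)
P("floor +x",311.5,100,.07)
P("mouthR hi",356,64,.099);P("mouthR lo",361,470,.099);P("mouthL hi",257,64,.099)
P("Lm slot r hi",150,64,.099);P("R slot l hi",472,64,.099)
P("end tray", 55,513,.07);P("tabL",228,522,.069);P("tabR",384,522,.069)
P("held bot+x",294,172,.2067);P("held top+x",294,325,.2867)
print(observe()["position"])
```

```text
L+x [0.5306 0.2624 0.15  ]
L-x [0.5168 0.1753 0.15  ]
R+x [0.6198 0.2557 0.15  ]
R-x [0.6065 0.1684 0.15  ]
floor +x [0.5747 0.2531 0.07  ]
mouthR hi [0.586  0.2631 0.099 ]
mouthR lo [0.574  0.1644 0.099 ]
mouthL hi [0.5639 0.2664 0.099 ]
Lm slot r hi [0.5399 0.2699 0.099 ]
R slot l hi [0.6119 0.2593 0.099 ]
end tray [0.4882 0.1515 0.07  ]
tabL [0.535  0.1413 0.069 ]
tabR [0.578 0.135 0.069]
held bot+x [0.5717 0.2597 0.2067]
held top+x [0.572  0.2602 0.2867]
[0.56560967 0.21391989 0.25520416]
```

The slot's centre line passes through (0.5684, 0.2155) at yaw 1.418, and the slot ends confirm that centre. So the TCP target is (0.5687, 0.2143).

```bash
echo '[0.0, 0.0005, 0.0022, 0.04, 0, 0, 0, 0.0, 0.0005, 0.0022, 0.08, 0, 0, 0, 0.0, 0.0005, 0.0022, 0.1, 0, 0, 0, 0.0, 0.0005, 0.0022, 0.1, 0, 0, 0]' > next.json && python3 nudge.py next.json
python3 -c "
from h import *
go(.5687,.2143,.119,1.418)"
```

```text
clock: 5.0
position: [0.5681, 0.2114, 0.1539]
tool_rot: [-3.14, 0.001, 1.418]
force: [0.8, 0.2, -0.7]
grip_width: 0.0075
finger_force: 39.1
5.0 shift [0.003  0.0002 0.0349] rotvec [-0.001  0.001  0.   ]
```

```bash
echo '[0.0, 0.0015, 0.0002, 0.012, 0, 0, 0, 0.0, 0.0015, 0.0002, 0.022, 0, 0, 0, 0.0, 0.0015, 0.0002, 0.03, 0, 0, 0, 0.0, 0.0015, 0.0002, 0.034, 0, 0, 0, 0.0, 0.0015, 0.0002, 0.034, 0, 0, 0]' > next.json && python3 nudge.py next.json
python3 -c "
from h import *
go(.5687,.2143,.119,1.418)"
```

```text
clock: 5.62
position: [0.5686, 0.2144, 0.1206]
tool_rot: [-3.141, 0.0, 1.42]
force: [0.9, -1.8, -1.3]
grip_width: 0.0075
finger_force: 39.1
5.62 shift [-0.0001  0.0001  0.0016] rotvec [-0.     0.     0.002]
```

```bash
echo '[0.0, 0, 0, 0.001, 0, 0, 0, 0.0, 0, 0, 0.0025, 0, 0, 0, 0.0, 0, 0, 0.0025, 0, 0, 0]' > next.json && python3 nudge.py next.json
```

```text
clock: 6.0
position: [0.569, 0.2145, 0.1191]
tool_rot: [3.141, -0.0, 1.42]
force: [-3.6, -1.1, 11.2]
grip_width: 0.0071
finger_force: 41.1
```

```bash
echo '[0.03, 0, 0, 0, 0, 0, 0, 0.03, 0, 0, 0, 0, 0, 0, 0.03, 0, 0, 0, 0, 0, 0]' > next.json && python3 nudge.py next.json
echo '[0.03, 0, 0, -0.02, 0, 0, 0, 0.03, 0, 0, -0.06, 0, 0, 0, 0.03, 0, 0, -0.11, 0, 0, 0, 0.03, 0, 0, -0.13, 0, 0, 0, 0.03, 0, 0, -0.13, 0, 0, 0]' > next.json && python3 nudge.py next.json
python3 - <<'E'
from h import *
a=eyes.calibration("wrist");f=eyes.grab_frame("wrist");t=eyes.grab_frame("side");np.save("w3.npy",np.r_[a["eye"],a["attitude"]])
cv2.imwrite("pics/w3.png",f)
o=np.hstack([crop(f,220,100,200,260,2),crop(t,145,225,145,190,520/190)]);print(o.shape);cv2.imwrite("pics/c3.png",o)
E
```

```text
clock: 6.38
position: [0.5687, 0.2144, 0.1182]
tool_rot: [-3.142, -0.0, 1.42]
force: [-0.1, 0.3, -0.4]
grip_width: 0.03
finger_force: 0.0
clock: 7.0
position: [0.5693, 0.2148, 0.251]
tool_rot: [3.138, -0.002, 1.42]
force: [0.0, 0.1, -0.5]
grip_width: 0.0298
finger_force: 0.0
(520, 797, 3)
```

View pics/c3.png

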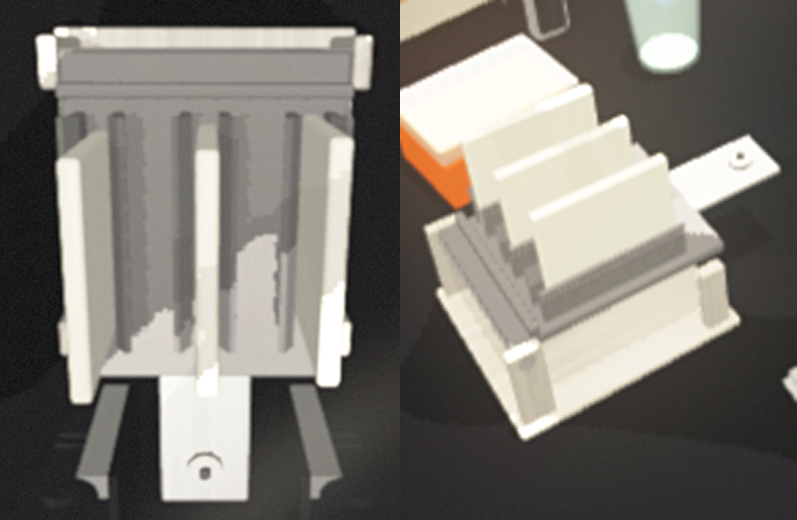

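The plate stands in the middle slot, as deep as its neighbours, and all three are upright. Next I'll refine the boss, which is at (322,336) in the wrist frame, and the saddle.

Run:
```python
from h import *
T=eyes.calibration("top");S=eyes.calibration("side");W=eyes.calibration("wrist")
def w(n): v=np.load(n);return dict(W,eye=v[:3],attitude=v[3:])
print(tri([(T,(245.9,246.9)),(S,(268.7,281.7)),(w("w3.npy"),(322.2,335.7))]), atz(w("w3.npy"),(322.2,335.7),.074))
print(tri([(T,(356.9,300.9)),(S,(406.2,256.8)),(w("w1.npy"),(49,91))]), atz(w("w1.npy"),(49,91),.048))
go(.4282,-.2895,.20,1.648)
```

```text
(array([0.54912302, 0.09152662, 0.07349285]), np.float64(0.35710187079519073)) [0.54931324 0.09158528 0.074     ]
(array([ 0.42179525, -0.18976822,  0.04452819]), np.float64(0.5068965909319445)) [ 0.42440104 -0.18951955  0.048     ]
7.1 shift [-0.5191 -0.0629  0.0484] rotvec [ 0.     0.    -0.228]
```

```bash
echo '[0.07, -0.058, -0.007, 0.004, 0, 0, -0.03, 0.085, -0.116, -0.014, 0.008, 0, 0, -0.06, 0.085, -0.174, -0.021, 0.012, 0, 0, -0.09, 0.085, -0.232, -0.028, 0.016, 0, 0, -0.12, 0.085, -0.29, -0.035, 0.02, 0, 0, -0.15]' > next.json && python3 nudge.py next.json
echo '[0.085, -0.057, -0.015, 0.004, 0, 0, -0.03, 0.085, -0.115, -0.031, 0.01, 0, 0, -0.06, 0.085, -0.172, -0.046, 0.018, 0, 0, -0.078, 0.085, -0.222, -0.06, 0.028, 0, 0, -0.078, 0.085, -0.222, -0.06, 0.028, 0, 0, -0.078]' > next.json && python3 nudge.py next.json
python3 - <<'E'
from h import *
W=eyes.calibration("wrist");f=eyes.grab_frame("wrist");np.save("w4.npy",np.r_[W["eye"],W["attitude"]]);cv2.imwrite("pics/w4.png",f)
go(.4285,-.2895,.05,1.648)
E
```

```text
clock: 7.72
position: [0.4892, -0.0688, 0.2275]
tool_rot: [-3.14, -0.0, 1.571]
force: [1.7, -0.0, -1.7]
grip_width: 0.0849
finger_force: 0.0
clock: 8.35
position: [0.4277, -0.2922, 0.1986]
tool_rot: [-3.139, -0.001, 1.642]
force: [0.3, -0.3, -0.9]
grip_width: 0.085
finger_force: 0.0
8.4 shift [ 4.000e-04 -1.000e-04  1.491e-01] rotvec [-0.002 -0.001 -0.003]
```

View pics/w4.png

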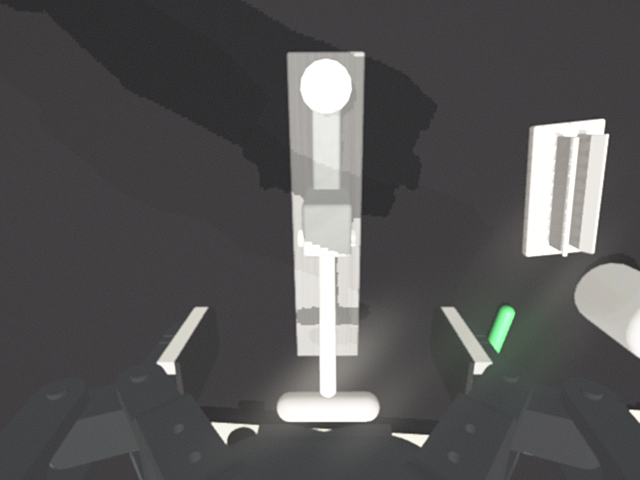

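The jack is lined up with the tool: saddle (326,86), housing top about (327,226), bar (328,407). Descending to grip the housing.

```bash
python3 - <<'E'
from h import *
v=np.load("w4.npy");W=dict(eyes.calibration("wrist"),eye=v[:3],attitude=v[3:])
print(atz(W,(326,86),.048),atz(W,(327.5,225),.085),atz(W,(328,407),.125))
E
echo '[0.085, 0, 0, 0.05, 0, 0, 0, 0.085, 0, 0, 0.1, 0, 0, 0, 0.085, 0, 0, 0.135, 0, 0, 0, 0.085, 0, 0, 0.15, 0, 0, 0, 0.085, 0, 0, 0.15, 0, 0, 0]' > next.json && python3 nudge.py next.json
echo '[0.0, 0, 0, 0, 0, 0, 0, 0.0, 0, 0, 0, 0, 0, 0, 0.0, 0, 0, 0, 0, 0, 0, 0.0, 0, 0, 0, 0, 0, 0]' > next.json && python3 nudge.py next.json 80
```

```text
[ 0.42173776 -0.19072389  0.048     ] [ 0.42964781 -0.28580189  0.085     ] [ 0.43889471 -0.40950777  0.125     ]
clock: 9.02
position: [0.4303, -0.2882, 0.05]
tool_rot: [-3.141, -0.001, 1.649]
force: [0.8, 0.8, 0.9]
grip_width: 0.0848
finger_force: 0.0
clock: 9.52
position: [0.43, -0.2894, 0.0511]
tool_rot: [-3.142, 0.001, 1.647]
force: [-5.8, 1.5, 14.0]
grip_width: 0.0349
finger_force: 78.4
```

```bash
echo '[0.0, 0, 0, -0.01, 0, 0, 0, 0.0, 0, 0, -0.02, 0, 0, 0, 0.0, 0, 0, -0.02, 0, 0, 0]' > next.json && python3 nudge.py next.json
python3 -c "
from h import *
go(.5107,-.1546,.07,1.4163)"
```

```text
clock: 9.9
position: [0.4305, -0.2893, 0.0711]
tool_rot: [3.14, 0.001, 1.647]
force: [-0.5, 0.2, -9.0]
grip_width: 0.0352
finger_force: 82.0
9.9 shift [0.1282 0.0902 0.0011] rotvec [0.001 0.001 0.231]
```

```bash
echo '[0.0, 0.025, 0.018, 0, 0, 0, 0.045, 0.0, 0.055, 0.039, 0, 0, 0, 0.1, 0.0, 0.09, 0.063, 0, 0, 0, 0.16, 0.0, 0.118, 0.083, 0, 0, 0, 0.21, 0.0, 0.1282, 0.0902, 0.001, 0.001, 0.001, 0.231]' > next.json && python3 nudge.py next.json
echo '[0.0, 0, 0, 0.01, 0, 0, 0, 0.0, 0, 0, 0.0155, 0, 0, 0, 0.0, 0, 0, 0.0155, 0, 0, 0]' > next.json && python3 nudge.py next.json
python3 - <<'E'
from h import *
go(.5338,-.0066,.0535,1.4163)
W=eyes.calibration("wrist");f=eyes.grab_frame("wrist");np.save("w5.npy",np.r_[W["eye"],W["attitude"]]);cv2.imwrite("pics/w5.png",f)
go(.5338,-.0066,.0535,1.4163)
o=observe();print(o["position"],o["tool_rot"])
E
```

```text
clock: 10.52
position: [0.5113, -0.1519, 0.0691]
tool_rot: [-3.141, -0.002, 1.419]
force: [-0.4, 0.0, -8.6]
grip_width: 0.0351
finger_force: 82.3
clock: 10.9
position: [0.5093, -0.1552, 0.053]
tool_rot: [-3.139, -0.001, 1.416]
force: [-0.1, -0.5, -8.6]
grip_width: 0.0349
finger_force: 82.0
10.9 shift [ 0.1506  0.0012 -0.0004] rotvec [-0.003 -0.001 -0.001]
10.95 shift [ 0.1504  0.0009 -0.    ] rotvec [-0.002 -0.001 -0.001]
[ 0.50970279 -0.15503218  0.05337887] [-3.13969452e+00 -7.55221701e-04  1.41573780e+00]
```

View pics/w5.png

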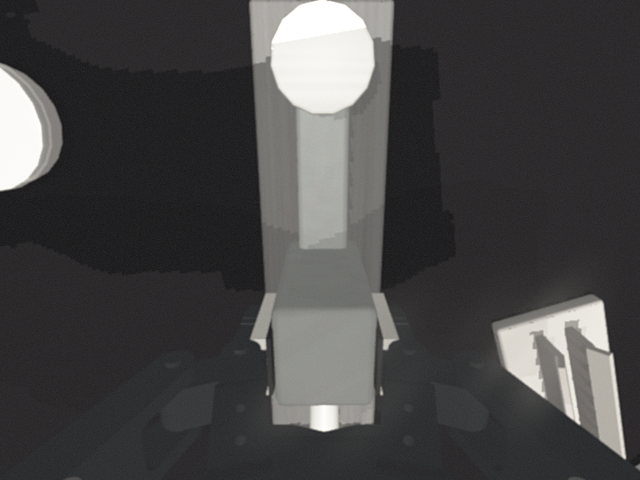

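The saddle is centred at (323,57) and the jack is straight in the grip. I have now used all 10 views.

Run:
```python
from h import *
v=np.load("w5.npy");W=dict(eyes.calibration("wrist"),eye=v[:3],attitude=v[3:])
f=cv2.imread("pics/w5.png")
g=cv2.cvtColor(f,cv2.COLOR_BGR2GRAY);m=(g>195).astype(np.uint8);m[140:]=0;m[:,:200]=0;m[:,420:]=0
cnt=max(cv2.findContours(m,0,2)[0],key=cv2.contourArea);e=cv2.fitEllipse(cnt);print(e)
for z in(.048,.051):
  X=atz(W,e[0],z);o=observe();d=np.array([.5491,.0915])-X[:2]
  print(X,"saddle rel TCP",X[:2]-o["position"][:2],"remaining",d,"tool",R.from_euler("xyz",o["tool_rot"]).inv().apply([*d,0]))
```

```text
((322.03192138671875, 56.16687774658203), (102.48353576660156, 112.93415832519531), 178.1034393310547)
[ 0.52474388 -0.05641924  0.048     ] saddle rel TCP [0.01504109 0.09861295] remaining [0.02435612 0.14791924] tool [1.49906039e-01 1.21978192e-03 1.10897205e-04]
[ 0.52470351 -0.05686315  0.051     ] saddle rel TCP [0.01500072 0.09816903] remaining [0.02439649 0.14836315] tool [1.50350866e-01 1.19110618e-03 1.11287579e-04]
```

```bash
echo '[0.0, 0.03, 0.001, 0, 0, 0, 0, 0.0, 0.065, 0.001, 0, 0, 0, 0, 0.0, 0.1, 0.001, 0, 0, 0, 0, 0.0, 0.13, 0.001, 0, 0, 0, 0, 0.0, 0.1503, 0.001, 0, 0, 0, 0]' > next.json && python3 nudge.py next.json
echo '[0.0, 0, 0, 0, 0, 0, 0, 0.0, 0, 0, 0.0015, 0, 0, 0, 0.0, 0, 0, 0.003, 0, 0, 0, 0.0, 0, 0, 0.003, 0, 0, 0]' > next.json && python3 nudge.py next.json
python3 -c "
from h import *
go(.5340,-.0066,.0505,1.4163);o=observe();print(o['force'])"
```

```text
clock: 11.58
position: [0.5346, -0.0047, 0.0541]
tool_rot: [-3.141, -0.001, 1.417]
force: [1.0, -0.2, -8.1]
grip_width: 0.035
finger_force: 82.2
clock: 12.08
position: [0.5342, -0.0069, 0.0512]
tool_rot: [-3.14, -0.0, 1.416]
force: [-3.8, -2.4, 3.4]
grip_width: 0.0348
finger_force: 83.7
12.07 shift [ 0.0003 -0.0002  0.0007] rotvec [-0.001 -0.    -0.001]
[-3.76910402 -2.37156958  3.37850671]
```

Weight is on the bench and the saddle computes to (0.549, 0.091), under the pad. Releasing and retracting.

```bash
echo '[0.075, 0, 0, 0, 0, 0, 0, 0.075, 0, 0, 0, 0, 0, 0, 0.075, 0, 0, 0, 0, 0, 0, 0.075, 0, 0, 0, 0, 0, 0]' > next.json && python3 nudge.py next.json 40
echo '[0.075, 0, 0, -0.03, 0, 0, 0, 0.075, 0, 0, -0.08, 0, 0, 0, 0.05, -0.02, 0, -0.13, 0, 0, 0, 0.0, -0.07, 0, -0.14, 0, 0, 0, 0.0, -0.11, 0, -0.14, 0, 0, 0]' > next.json && python3 nudge.py next.json
python3 - <<'E'
from h import *
W=eyes.calibration("wrist");f=eyes.grab_frame("wrist");np.save("w6.npy",np.r_[W["eye"],W["attitude"]]);cv2.imwrite("pics/w6.png",f)
t=eyes.grab_frame("top");cv2.imwrite("pics/top6.png",t);s=eyes.grab_frame("side");cv2.imwrite("pics/side6.png",s)
# predicted housing top corners & bar in wrist; check with grey levels by edges
x=np.array([.1538,.988]);y=np.array([-.988,.1538]);o=np.array([.5337,-.0073])
P=lambda a,b,z:[*(o+a*x+b*y),z]
print("housing pred",proj(W,np.array([P(a,b,.085) for a in(-.02,.02) for b in(-.018,.018)])).round(1))
print("sole front pred",proj(W,np.array([P(.13,b,.008) for b in(-.032,.032)])).round(1),"rear",proj(W,np.array([P(-.16,b,.008) for b in(-.032,.032)])).round(1))
c=proj(W,np.array(P(0,0,.085))).astype(int);g=cv2.cvtColor(f,cv2.COLOR_BGR2GRAY)
print(c); print("row",c[0]-60,g[c[1],c[0]-60:c[0]+60:2].tolist()); print("col",c[1]-60,g[c[1]-60:c[1]+60:2,c[0]-10].tolist())
go(.5145,-.1308,.15,1.4163)
E
```

```text
clock: 12.58
position: [0.5344, -0.0058, 0.0509]
tool_rot: [-3.141, -0.001, 1.417]
force: [-0.4, -0.0, -0.1]
grip_width: 0.075
finger_force: 0.0
clock: 13.2
position: [0.5177, -0.1165, 0.192]
tool_rot: [3.14, -0.0, 1.416]
force: [0.2, -0.7, -0.1]
grip_width: 0.0207
finger_force: 0.0
housing pred [[350.2  99.4]
 [293.1  99.4]
 [351.5  27.9]
 [291.3  28. ]]
sole front pred [[ 367.2 -122.2]
 [ 276.3 -122. ]] rear [[356.6 261.9]
 [288.8 261.9]]
[321  64]
row 261 [55, 51, 52, 50, 54, 49, 53, 51, 52, 52, 54, 141, 188, 191, 188, 187, 151, 181, 200, 203, 205, 204, 206, 206, 205, 209, 209, 204, 208, 210, 208, 209, 208, 209, 208, 207, 207, 208, 209, 207, 206, 206, 207, 194, 165, 124, 119, 123, 124, 124, 100, 37, 41, 39, 39, 39, 38, 41, 39, 37]
col 4 [252, 252, 252, 253, 253, 253, 253, 253, 253, 253, 253, 253, 253, 254, 223, 248, 252, 252, 251, 251, 251, 251, 251, 253, 211, 204, 202, 206, 207, 205, 209, 209, 210, 209, 209, 207, 208, 208, 208, 206, 209, 207, 206, 208, 208, 206, 205, 183, 145, 119, 121, 121, 130, 129, 130, 129, 132, 133, 131, 132]
13.35 shift [-0.0144 -0.0003  0.0408] rotvec [-0.001 -0.    -0.003]
```

The housing sits within about 1 mm of its predicted place. Next, the fingers go shut above the bar.

```bash
echo '[0.0, -0.0144, 0, 0.02, 0, 0, 0, 0.0, -0.0144, 0, 0.04, 0, 0, 0, 0.0, -0.0144, 0, 0.055, 0, 0, 0, 0.0, -0.0144, 0, 0.06, 0, 0, 0]' > next.json && python3 nudge.py next.json 40
python3 -c "
from h import *
go(.5145,-.1308,.128,1.4163)"
```

```text
clock: 13.85
position: [0.5152, -0.1281, 0.1299]
tool_rot: [-3.139, -0.001, 1.418]
force: [0.1, -0.5, -0.5]
grip_width: 0.0001
finger_force: 0.0
13.85 shift [-0.0028 -0.0002  0.0019] rotvec [-0.002 -0.001  0.001]
```

```bash
echo '[0.0, -0.003, 0, 0.004, 0, 0, 0, 0.0, -0.007, 0, 0.0135, 0, 0, 0, 0.0, -0.011, 0, 0.025, 0, 0, 0, 0.0, -0.014, 0, 0.0365, 0, 0, 0, 0.0, -0.016, 0, 0.046, 0, 0, 0]' > next.json && python3 nudge.py next.json
echo '[0.0, -0.0005, 0, 0.006, 0, 0, 0, 0.0, -0.001, 0, 0.011, 0, 0, 0, 0.0, -0.001, 0, 0.014, 0, 0, 0, 0.0, -0.001, 0, 0.0155, 0, 0, 0, 0.0, -0.001, 0, 0.0155, 0, 0, 0]' > next.json && python3 nudge.py next.json
```

```text
clock: 14.48
position: [0.5132, -0.1464, 0.0852]
tool_rot: [3.141, 0.001, 1.415]
force: [-1.3, -7.4, 10.2]
grip_width: -0.0
finger_force: 5.1
clock: 15.1
position: [0.5131, -0.1472, 0.0699]
tool_rot: [3.141, 0.001, 1.416]
force: [-1.5, -7.1, 9.3]
grip_width: 0.0002
finger_force: 4.6
```

```bash
echo '[0.0, 0, 0, 0.001, 0, 0, 0, 0.0, 0, 0, 0.002, 0, 0, 0, 0.0, 0, 0, 0.002, 0, 0, 0]' > next.json && python3 nudge.py next.json
python3 - <<'E'
from h import *
import itertools
t=eyes.grab_frame("top");s=eyes.grab_frame("side");cv2.imwrite("pics/top7.png",t);cv2.imwrite("pics/side7.png",s)
T=eyes.calibration("top");S=eyes.calibration("side")
for n,c,new in(("top",T,t),("side",S,s)):
    old=cv2.imread(f"pics/{n}6.png")
    for nm,X in(("housing",[.5337,-.0073,.08]),("boss",[.5491,.0915,.074]),("sole front",[.5337+.115*.154,-.0073+.115*.988,.008])):
        p=proj(c,np.array(X)).astype(int);a=9
        tp=old[p[1]-a:p[1]+a,p[0]-a:p[0]+a];w=new[p[1]-a-8:p[1]+a+8,p[0]-a-8:p[0]+a+8]
        r=cv2.matchTemplate(w,tp,cv2.TM_CCOEFF_NORMED);_,v,_,l=cv2.minMaxLoc(r);print(n,nm,p,"moved px",l[0]-8,l[1]-8,round(v,2))
E
```

```text
clock: 15.48
position: [0.5133, -0.1474, 0.0689]
tool_rot: [3.14, 0.001, 1.415]
force: [-7.7, -4.7, 29.8]
grip_width: -0.0
finger_force: 14.6
top housing [285 253] moved px 1 0 0.66
top boss [246 246] moved px -2 -1 0.98
top sole front [243 247] moved px -2 -1 0.96
side housing [310 259] moved px 0 0 0.87
side boss [268 281] moved px -1 -8 0.97
side sole front [264 308] moved px -2 -6 0.82
```

The force rises to 30 N at the stop, the boss has risen 8 px in the side view and the jack hasn't moved. Now letting it up again.

```bash
echo '[0.0, 0, 0, -0.009, 0, 0, 0, 0.0, 0.002, 0, -0.021, 0, 0, 0, 0.0, 0.005, 0, -0.033, 0, 0, 0, 0.0, 0.009, 0, -0.045, 0, 0, 0, 0.0, 0.014, 0, -0.057, 0, 0, 0]' > next.json && python3 nudge.py next.json
echo '[0.0, 0.002, 0, -0.01, 0, 0, 0, 0.0, 0.002, 0, -0.02, 0, 0, 0, 0.0, 0.002, 0, -0.02, 0, 0, 0, 0.0, 0.002, 0, -0.02, 0, 0, 0, 0.0, 0.002, 0, -0.02, 0, 0, 0]' > next.json && python3 nudge.py next.json
python3 - <<'E'
from h import *
t=eyes.grab_frame("top");s=eyes.grab_frame("side");cv2.imwrite("pics/top8.png",t);cv2.imwrite("pics/side8.png",s)
T=eyes.calibration("top");S=eyes.calibration("side");x=np.array([.1538,.988]);o=np.array([.5337,-.0073])
for n,c,new in(("top",T,t),("side",S,s)):
    old=cv2.imread(f"pics/{n}6.png")
    for nm,a_,z in(("housing",0,.08),("boss",.1,.074),("sole front",.115,.008),("sole rear",-.15,.008),("bar",-.125,.118),("plate mid",.225,.15)):
        p=proj(c,np.array([*(o+a_*x),z])).astype(int);a=9
        tp=old[p[1]-a:p[1]+a,p[0]-a:p[0]+a];w=new[p[1]-a-8:p[1]+a+8,p[0]-a-8:p[0]+a+8]
        r=cv2.matchTemplate(w,tp,cv2.TM_CCOEFF_NORMED);_,v,_,l=cv2.minMaxLoc(r);print(n,nm,p,l[0]-8,l[1]-8,round(v,2))
go(.5145,-.1308,.13,1.4163)
E
```

```text
clock: 16.2
position: [0.5153, -0.1317, 0.1251]
tool_rot: [-3.142, -0.001, 1.417]
force: [0.8, 1.1, 2.4]
grip_width: 0.0003
finger_force: 1.3
clock: 16.82
position: [0.5149, -0.13, 0.1438]
tool_rot: [-3.14, -0.001, 1.417]
force: [0.4, 0.3, -0.6]
grip_width: -0.0001
finger_force: 0.0
top housing [285 253] 6 1 0.75
top boss [246 246] 0 0 1.0
top sole front [243 247] 0 0 1.0
top sole rear [342 265] 1 -1 0.93
top bar [336 261] 4 -2 0.95
top plate mid [190 234] 0 0 1.0
side housing [310 259] 0 0 0.89
side boss [268 281] 0 0 1.0
side sole front [264 308] 0 0 1.0
side sole rear [363 258] 0 0 0.94
side bar [357 223] 0 0 0.95
side plate mid [203 277] 0 0 1.0
16.93 shift [-0.001  -0.0003  0.0139] rotvec [-0.002 -0.001  0.   ]
```

The tray and handle are fully back and nothing moved. Second press, to hold.

```bash
echo '[0.0, -0.001, 0, 0.012, 0, 0, 0, 0.0, -0.003, 0, 0.02, 0, 0, 0, 0.0, -0.008, 0, 0.032, 0, 0, 0, 0.0, -0.012, 0, 0.043, 0, 0, 0, 0.0, -0.0145, 0, 0.054, 0, 0, 0]' > next.json && python3 nudge.py next.json
echo '[0.0, -0.001, 0, 0.008, 0, 0, 0, 0.0, -0.0015, 0, 0.015, 0, 0, 0, 0.0, -0.0015, 0, 0.02, 0, 0, 0, 0.0, -0.0015, 0, 0.0223, 0, 0, 0, 0.0, -0.0015, 0, 0.0223, 0, 0, 0]' > next.json && python3 nudge.py next.json
echo '[0.0, 0, 0, 0, 0, 0, 0, 0.0, 0, 0, 0, 0, 0, 0, 0.0, 0, 0, 0, 0, 0, 0]' > next.json && python3 nudge.py next.json
python3 - <<'E'
from h import *
t=eyes.grab_frame("top");s=eyes.grab_frame("side");cv2.imwrite("pics/side9.png",s)
S=eyes.calibration("side");T=eyes.calibration("top");x=np.array([.1538,.988]);o=np.array([.5337,-.0073])
for n,c,new in(("side",S,s),("top",T,t)):
  for k in(6,7):
    old=cv2.imread(f"pics/{n}{k}.png")
    for nm,a_,z in(("housing",0,.08),("boss",.1,.094 if k==7 else .074),("plate mid",.225,.15)):
        p=proj(c,np.array([*(o+a_*x),z])).astype(int);a=9
        tp=old[p[1]-a:p[1]+a,p[0]-a:p[0]+a];w=new[p[1]-a-9:p[1]+a+9,p[0]-a-9:p[0]+a+9]
        r=cv2.matchTemplate(w,tp,cv2.TM_CCOEFF_NORMED);_,v,_,l=cv2.minMaxLoc(r);print(n,"vs",k,nm,l[0]-9,l[1]-9,round(v,2))
E
```

```text
clock: 17.55
position: [0.5128, -0.1457, 0.0897]
tool_rot: [-3.141, 0.0, 1.416]
force: [-1.4, -7.2, 9.6]
grip_width: -0.0002
finger_force: 5.1
clock: 18.18
position: [0.5128, -0.1471, 0.0686]
tool_rot: [-3.141, 0.001, 1.416]
force: [-8.4, -5.4, 33.3]
grip_width: -0.0002
finger_force: 16.5
clock: 18.55
position: [0.5128, -0.1471, 0.0687]
tool_rot: [-3.142, 0.001, 1.416]
force: [-7.2, -5.6, 32.3]
grip_width: 0.0001
finger_force: 16.0
side vs 6 housing 0 0 0.87
side vs 6 boss -1 -8 0.97
side vs 6 plate mid 0 -4 0.95
side vs 7 housing 0 0 1.0
side vs 7 boss 0 0 1.0
side vs 7 plate mid 0 0 1.0
top vs 6 housing 1 0 0.66
top vs 6 boss -2 -1 0.98
top vs 6 plate mid -4 -1 0.98
top vs 7 housing 0 0 1.0
top vs 7 boss 0 0 1.0
top vs 7 plate mid 0 0 1.0
```

Same as the trial lift. I'll ease the push slightly and hand in.

```bash
echo '[0.0, 0, 0, -0.0007, 0, 0, 0, 0.0, 0, 0, -0.0007, 0, 0, 0]' > next.json && python3 nudge.py next.json && python3 -c "
from workcell import bot, eyes, observe
print(observe()['force']); print(bot.job_done())"
```

```text
clock: 18.9
position: [0.5127, -0.1471, 0.0691]
tool_rot: [-3.141, 0.001, 1.416]
force: [-5.5, -5.8, 25.0]
grip_width: -0.0
finger_force: 12.1
[-5.51526543 -5.77825073 24.99176323]
the job is handed in; nothing more can be done
None
```

Handed in at 18.9 s: the white plate stands in the middle slot, the jack is under the lift pad, and after one trial lift the handle is held fully down with the rack tilted up; the verdict was not shown.

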